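# Pack the watchmaker's service case

### The arm

A 6-joint arm with a two-finger parallel gripper is mounted at the origin on the work surface. World frame = base frame: x ahead of the robot, y to its left, z up, the work surface at z = 0. Lengths are in m, angles in rad, forces in N, time in s.
With the tool pointing down it reaches from about 0.325 to 0.775 m from the base axis. Payload 5.5 kg.
Tool frame: the origin (TCP) lies midway between the tips of the shut fingers; the grasp point (between the pads) lies 19 mm behind it; z points along the fingers, y is the line along which they close (so a half turn about z gives the same grasp; the last joint's range is limited). The gripper opens to 85 mm and grips with 20 to 120 N. Pads are 22 mm wide; open, the fingers measure 114 mm over their backs; the gripper's body (76 mm by 85 mm) begins 54 mm behind the grasp point. The pads swing forward as they close: fully open they stand 13 mm farther back than shut.
Start: joints at [-1.325, 0.091, 1.231, -0, 1.82, -0.057], TCP at [0.179, -0.573, 0.231] pointing down, gripper open.
Joint ranges: [-2.87, 2.87], [-0.86, 2.18], [0.17, 2.46], [-1.51, 4.65], [0.06, 2.69], [-2.65, 2.65]. Speed limits (rad/s): [2.57, 2.57, 3.01, 3.14, 3.14, 3.14].

### API

Orientations are given as a unit quaternion [x, y, z, w].
In Python, from workcell import env gives the robot as it stands.
- The arm moves only by the tool move_arm, never from a script. Its argument "commands" is a list of rows, each a list of 3 entries, a list of its own where there are three numbers: the closure, from -1 (fully open) to 1 (shut), then the shift along the tool's x, y, z in mm, then the turn, a rotation vector about the tool's x, y, z in rad. A call has 1 to 8 rows; each row shifts and turns the commanded pose from where the row before left it, along the tool's axes as they then stand; what a row does not reach is not made up. A row lasts 1/10 s, in which the tool goes at most 50 mm and 8.59 degrees, less where a joint would pass 70% of its speed; a pose out of reach is approached as far as the arm can. A call is refused whole if a number of a shift passes 50 or a number of a turn 0.15, either way. A call with a gripper value outside its range is refused whole. The fingers move at their own pace and stop on an object; "force" is the grip in N (left out, the last holds). Time passes only in rows, so rows that do not move let the fingers close. It gives the time, the measured TCP pose, the force, the opening and the grip force at its end, in the units of the state.
- env.get_state(): the state, without advancing time (a new reading comes with each control period).
- env.camera(name): name is "scene" or "side" or "wrist"; returns a dict with "pixels" (480x640x3 uint8, blue, green, red), "fx", "fy", "cx", "cy" (pixels), "rvec" (rotation vector, rad) and "tvec" (3), from world to camera coordinates, as OpenCV has them. Camera axes: x right, y down, z forward; pixel columns grow to the right and rows downward; lengths in m; the calibration is good to about 2 mm. A picture is of the moment at which its call begins. There is no depth.
- env.sign_off(): hands the job in; it is judged then, once.
The state is a dict: "t": time; "q": joint angles; "joint_velocities": joint speeds; "effort": joint torques, N m; "ee_pos": TCP position; "ee_rot": TCP orientation; "wrist_force": force on the tool from outside, world axes, zero at the start; "wrist_torque": the same for the moment, N m; "opening": finger opening in m; "grasp_force": force on a finger pad.
Only numpy, scipy, OpenCV 4.12 (cv2) and the standard library are available. Lean on these libraries where they do the work, as an engineer would, in place of code of your own. Each camera call takes 0.05 s, during which the arm holds its last target. There are 200 camera calls.

### The job

Pack the small open wooden case: the blue-lidded tin, the grey oil-pot block and the amber jar must all stand upright, side by side, flat on its floor. The jar already stands near the middle of the case and is in the way, so shift it along to make room, and turn the block so that it fits across the case. Set things down rather than dropping them, and leave everything else on the bench where it is.

Things in the scene. Friction and masses are not known exactly. Their poses are not given: they have to be found in the camera images.
- case: shallow open wooden case, fixed to the bench. Outside 72 mm (its x) by 150 mm (its y) by 26 mm high, walls 5 mm thick; inside 62 by 140 mm. Origin: centre of its underside, z up. The items fit only in one row along its y (44 + 50 + 32 mm of 140 mm), the block's 52 mm side along the case's x. They stand well above the walls, so can be gripped above the rim.
- case_in (a point): centre of the case's inner floor; the axes are those of the case. The rim is 21 mm above it.
- tin: upright round aluminium tin with blue lid, 50 mm diameter, 58 mm high, straight sides, about 150 g. Origin: centre of its underside, z up. Stands on the bench.
- rack: grey rectangular oil-pot block, 32 mm (its x) by 52 mm (its y) by 52 mm high, with a red and a yellow cap 6 mm high on top, about 160 g. Origin: centre of its underside, z up. Stands on the bench.
- jar: upright round amber jar with white cap, 44 mm diameter, 60 mm high, straight sides, about 120 g. Origin: centre of its underside, z up. At the start it stands in the case, within 25 mm of the middle of its length, so the other two do not both fit until it is moved towards an end.
- loupe: bystander: black eye loupe standing on the bench, 38 mm diameter, 32 mm high. Origin: centre of its underside.
- basket_a: bystander: round copper parts basket with dividers, 68 mm diameter, 20 mm high, beyond the case on the left. Origin: centre of its underside.
- basket_b: bystander: a second round copper parts basket, same size, farther out on the right. Origin: centre of its underside.
- movement: bystander: brass watch movement in a small steel holder, 44 by 42 mm, 22 mm high, on the right. Origin: centre of its underside.
- parts_dish: bystander: light blue round divided parts dish, 100 mm diameter, 17 mm high, beyond the case. Origin: centre of its underside.
- driver: bystander: small screwdriver lying on the bench beyond on the left, 110 mm long along its x. Origin: under its middle.
There are look-alikes about, which are no part of the job. There is more than one size of the jar; the job needs the smallest. There is more than one size of the case; the job needs the smaller.

How it is judged:
At the end, for the whole second after the job is handed in: The tin, the block and the jar all stand inside the case, each with its underside within 4 mm of the case's inner floor, its centre within the walls (31 mm of the case's middle along x, 70 mm along y), upright within 0.08 rad, released and at rest (under 0.02 m/s) (x of tin in the frame of case_in between -0.031 and 0.031 m and y of tin in the frame of case_in between -0.07 and 0.07 m and z of tin in the frame of case_in between -0.004 and 0.004 m and angle between each of tin, rack, jar's own z axis and vertical below 0.08 rad and linear speed of each of tin, rack, jar below 0.02 m/s and x of rack in the frame of case_in between -0.031 and 0.031 m and y of rack in the frame of case_in between -0.07 and 0.07 m and z of rack in the frame of case_in between -0.004 and 0.004 m and x of jar in the frame of case_in between -0.031 and 0.031 m and y of jar in the frame of case_in between -0.07 and 0.07 m and z of jar in the frame of case_in between -0.004 and 0.004 m); the robot touches nothing.
It fails at once if the tin is dropped or thrown (moves faster than 0.5 m/s while the fingers do not hold it) (linear speed of tin above 0.5 m/s and contact force between the fingers and tin below 0.05 N).
It fails at once if the oil-pot block is dropped or thrown (moves faster than 0.5 m/s while the fingers do not hold it) (linear speed of rack above 0.5 m/s and contact force between the fingers and rack below 0.05 N).
It fails at once if the amber jar is dropped or thrown (moves faster than 0.5 m/s while the fingers do not hold it) (linear speed of jar above 0.5 m/s and contact force between the fingers and jar below 0.05 N).
It fails at once if one of the other loose things on the bench is moved more than 25 mm (distance of any of loupe, basket_a, basket_b, movement, parts_dish, driver from where it was at the start of the episode above 0.025 m).
It also fails if it takes over 54 s, if anything falls off the work surface, if the arm or the gripper's body presses on something with over 40 N, if the wrist force passes 120 N, or if a joint passes its speed limit or range.

## Working session

There is one attempt and no reset: what is moved stays moved. The work goes in short steps, Python scripts to look and compute and a tool call to move; the robot and the scene stay as the last step left them, time stands still between calls to the robot, and variables do not carry over. Pictures are saved under pics/ and viewed, at most 10 in all, crops included, and the job is handed in when it is done.

Besides the shell and the picture viewer there is one more tool, called after ">>>" in YAML: its name, and indented under it one key for each argument. move_arm: Moves the arm, as the interface text tells. Its arguments: {"type":"object","properties":{"commands":{"type":"array","items":{"type":"array"}},"force":{"type":"number"}},"required":["commands"]}

```bash
mkdir -p pics; ls
cat > h.py <<'E'
import cv2,numpy as np
from scipy.spatial.transform import Rotation as R
from workcell import env
def ray(c,u,v,z):
    M=cv2.Rodrigues(np.array(c['rvec'],float))[0];t=np.array(c['tvec'],float).ravel()
    o=-M.T@t;d=M.T@np.array([(u-c['cx'])/c['fx'],(v-c['cy'])/c['fy'],1])
    return (o+d*(z-o[2])/d[2])
def proj(c,p):
    K=np.array([[c['fx'],0,c['cx']],[0,c['fy'],c['cy']],[0,0,1.]])
    return cv2.projectPoints(np.array(p,float).reshape(-1,3),np.array(c['rvec'],float),np.array(c['tvec'],float),K,None)[0].reshape(-1,2)
E
python3 - <<'E'
from h import *
for n in ['scene','side','wrist']:
    c=env.camera(n);cv2.imwrite(f'pics/{n}0.png',c['pixels'])
    M=cv2.Rodrigues(np.array(c['rvec'],float))[0];print(n,-M.T@np.array(c['tvec']),M[2],c['fx'])
s=env.get_state();print(s['t'],s['ee_pos'],s['ee_rot'],s['opening'])
E
```

```text
pics
scene [ 1.02241758 -0.40028268  0.82637449] [-0.53635192  0.37246359 -0.7573622 ] 519.3174479417946
side [0.24440517 0.78102266 0.63023664] [ 0.25581286 -0.77897456 -0.57250188] 439.8710311383835
wrist [ 0.25590372 -0.5477733   0.3733074 ] [-0.30102718 -0.09274388 -0.94909494] 417.2064801566747
0.15 [ 0.17887312 -0.57248079  0.23037256] [ 9.88557908e-01  1.50839774e-01 -7.95800240e-05 -7.86746775e-04] 0.08515403230060652
```

View pics/scene0.png

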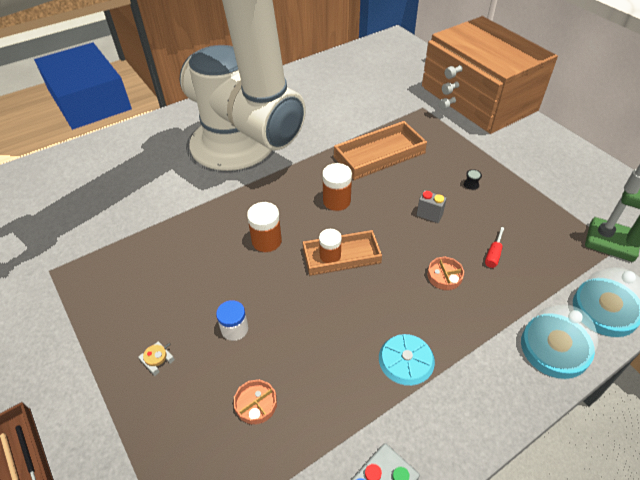

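View pics/side0.png

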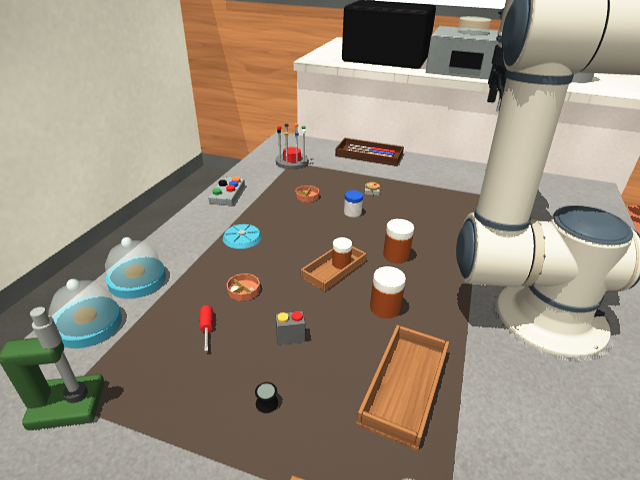

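The scene view shows the small case at about (342,252) with the small jar in it at (330,245), the tin at (232,320) and the block at (432,206). In the side view they are at (335,266), (342,252), (353,204) and (290,327). Next I enlarge these areas.

Run:
```python
from h import *
a=cv2.imread('pics/scene0.png');b=cv2.imread('pics/side0.png')
def cr(im,u,v,w,h,W,H): return cv2.resize(im[v:v+h,u:u+w],(W,H),interpolation=cv2.INTER_CUBIC)
m=np.vstack([np.hstack([cr(a,297,225,90,50,450,250),cr(a,410,180,50,50,250,250)]),
 np.hstack([cr(b,295,230,80,62,400,310),cr(b,270,305,40,40,300,300).__class__(0) if 0 else cr(b,270,305,48,50,300,310)])])if 1 else 0
m2=cv2.resize(m,(700,560));
cv2.imwrite('pics/m0.png',m);print(m.shape)
hs=cv2.cvtColor(a,cv2.COLOR_BGR2HSV);hb=cv2.cvtColor(b,cv2.COLOR_BGR2HSV)
def st(h,lo,hi,box):
    x,y,w,hh=box;mk=cv2.inRange(h,lo,hi)[y:y+hh,x:x+w]
    n,l,s,c=cv2.connectedComponentsWithStats(mk);
    for i in range(1,n):
        if s[i,4]>20:print(box,s[i]+[x,y,0,0,0],c[i]+[x,y])
print('lid');st(hs,(100,120,40),(125,255,255),(205,290,60,60));st(hb,(100,120,40),(125,255,255),(335,180,40,45))
print('cap');st(hs,(0,0,120),(180,60,255),(305,220,50,40));st(hb,(0,0,120),(180,60,255),(320,230,45,35))
for y in range(300,340,2):print(y,hs[y,225:240:5,:].tolist())
```

```text
(560, 700, 3)
lid
(205, 290, 60, 60) [216 301  29  26 592] [230.31418919 313.26182432]
(335, 180, 40, 45) [345 190  18  13 190] [353.48947368 196.05789474]
cap
(305, 220, 50, 40) [318 226  37  23 422] [330.90047393 237.50236967]
(320, 230, 45, 35) [333 237  19  16 257] [341.9766537  244.49416342]
300 [[15, 75, 132], [115, 103, 191], [132, 29, 131]]
302 [[111, 164, 236], [108, 187, 247], [108, 181, 250]]
304 [[108, 181, 246], [109, 178, 245], [108, 179, 245]]
306 [[109, 178, 244], [108, 178, 245], [108, 178, 245]]
308 [[108, 181, 244], [109, 179, 245], [108, 179, 245]]
310 [[109, 179, 244], [108, 176, 245], [108, 179, 245]]
312 [[109, 178, 245], [109, 178, 245], [108, 178, 246]]
314 [[108, 176, 245], [109, 177, 245], [108, 177, 245]]
316 [[109, 179, 245], [109, 178, 245], [109, 177, 245]]
318 [[109, 178, 245], [109, 176, 246], [108, 177, 246]]
320 [[108, 176, 245], [108, 177, 246], [109, 177, 247]]
322 [[109, 178, 248], [108, 175, 251], [110, 179, 225]]
324 [[110, 190, 149], [110, 184, 168], [109, 204, 151]]
326 [[111, 126, 140], [113, 122, 155], [25, 11, 251]]
328 [[20, 26, 178], [21, 20, 244], [19, 27, 202]]
330 [[20, 23, 170], [18, 23, 185], [18, 24, 189]]
332 [[16, 22, 171], [18, 23, 185], [18, 23, 191]]
334 [[19, 21, 173], [19, 23, 175], [18, 23, 192]]
336 [[17, 21, 172], [14, 22, 177], [18, 23, 190]]
338 [[18, 31, 107], [17, 20, 180], [18, 23, 191]]
```

View pics/m0.png

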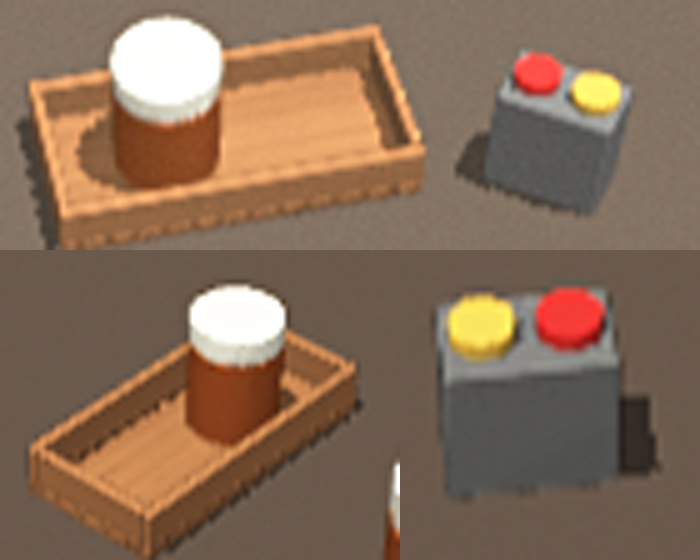

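The crops show: rim corners at (303,241), (372.6,230.6), (381.8,255.4), (309,268) in the scene view, and block top corners at (425,190.4), (446.6,198), (441,206), (419.4,199.4).

```bash
cat > m.py <<'E'
from h import *
c=env.camera('scene');d=env.camera('side')
a=cv2.cvtColor(c['pixels'],cv2.COLOR_BGR2HSV);b=cv2.cvtColor(d['pixels'],cv2.COLOR_BGR2HSV)
def comp(h,lo,hi,box):
    x,y,w,hh=box;mk=cv2.inRange(h,lo,hi)[y:y+hh,x:x+w]
    n,l,s,cc=cv2.connectedComponentsWithStats(mk);i=1+np.argmax(s[1:,4])
    e=cv2.fitEllipse(cv2.convexHull(max(cv2.findContours((l==i).astype(np.uint8),0,1)[0],key=len)))
    return cc[i]+[x,y],s[i],np.array(e[0])+[x,y],e[1]
B=((100,120,200),(125,255,255));W=((0,0,235),(180,60,255))
for nm,r,z,bs,bd in(('tin',B,.058,(205,290,60,60),(335,180,40,45)),('jar',W,.065,(305,220,50,40),(320,230,45,35))):
    for n,C,h,bx in(('scene',c,a,bs),('side',d,b,bd)):
        p,s,e,ax=comp(h,*r,bx);print(nm,n,p,s[2:],ray(C,*p,z)[:2].round(4),'ell',ray(C,*e,z)[:2].round(4),ax)
E
python3 - <<'E'
from m import *
P=np.array([ray(c,u,v,.026)[:2] for u,v in[(303,241),(372.6,230.6),(381.8,255.4),(309,268)]])
def q(P):
    print(P.round(4).tolist(),P.mean(0).round(4),[np.linalg.norm(P[i]-P[i-1]).round(4) for i in range(4)])
    for i in range(4):
        e=P[i]-P[i-1];print(' ang',np.degrees(np.arctan2(e[1],e[0])).round(1))
q(P)
print('side',[ray(d,u,v,.026)[:2].round(4) for u,v in[(301,270),(325,283),(366,253.4)]])
q(np.array([ray(c,u,v,.052)[:2] for u,v in[(425,190.4),(446.6,198),(441,206),(419.4,199.4)]]))
for nm,lo,hi in(('red',(0,180,120),(8,255,255)),('yel',(22,150,120),(32,255,255))):
  for C,h,bx in((c,a,(415,180,40,30)),(d,b,(270,305,48,50))):
    p=comp(h,lo,hi,bx);print(nm,ray(C,*p[0],.057)[:2].round(4))
u=cv2.Rodrigues
w=env.camera('wrist');print(proj(w,[P.mean(0)[0],P.mean(0)[1],0]))
E
```

```text
tin scene [230.03529412 311.94705882] [ 27  23 510] [ 0.4988 -0.2547] ell [ 0.4988 -0.2547] (23.070716857910156, 27.7476863861084)
tin side [353.4137931  194.56896552] [ 18   9 116] [ 0.4956 -0.2504] ell [ 0.4953 -0.2499] (8.413642883300781, 17.18988800048828)
jar scene [329.76689189 236.86486486] [ 22  17 296] [ 0.4576 -0.0122] ell [ 0.4576 -0.0123] (16.87830924987793, 21.801288604736328)
jar side [341.98830409 242.92397661] [ 19  11 171] [ 0.455  -0.0087] ell [ 0.4549 -0.0088] (11.410398483276367, 18.46845054626465)
[[0.4067, -0.0442], [0.4652, 0.0914], [0.5294, 0.0651], [0.4732, -0.0728]] [0.4686 0.0099] [np.float64(0.0725), np.float64(0.1477), np.float64(0.0694), np.float64(0.149)]
 ang 156.7
 ang 66.7
 ang -22.3
 ang -112.2
side [array([0.5238, 0.0697]), array([0.4599, 0.0932]), array([ 0.4045, -0.0422])]
[[0.454, 0.2421], [0.4984, 0.2644], [0.5097, 0.2378], [0.4684, 0.2135]] [0.4826 0.2394] [np.float64(0.032), np.float64(0.0497), np.float64(0.0288), np.float64(0.0479)]
 ang 116.7
 ang 26.6
 ang -67.0
 ang -149.5
red [0.4711 0.232 ]
red [0.468  0.2358]
yel [0.4976 0.2415]
yel [0.4915 0.2463]
[[-498.97781913 -585.49727273]]
```

```bash
cat >> h.py <<'E'
def go(x,y,z,hd):
    "delta from measured pose in tool axes (mm) plus turn about tool z (heading of tool y in deg)"
    s=env.get_state();M=R.from_quat(s['ee_rot']).as_matrix();p=np.array(s['ee_pos'])
    h=np.degrees(np.arctan2(M[1,1],M[0,1]));t=-np.radians((hd-h+90)%180-90)
    a=np.radians(hd);Mt=np.array([[-np.sin(a),np.cos(a),0],[np.cos(a),np.sin(a),0],[0,0,-1]]).T
    dl=np.array([x,y,z])-p
    print('t',round(s['t'],2),'tilt',np.degrees(np.arccos(-M[2,2])).round(2),'h',h.round(1),'now-frame mm',(M.T@dl*1e3).round(1),'turn',t.round(3),'after-turn-frame mm',(Mt.T@dl*1e3).round(1) if abs(np.dot(Mt[:,1],M[:,1]))>-1 else '')
E
python3 - <<'E'
from m import *
# big jars: base bottom pixel and cap top guess
for nm,bs,bd in(('L1',(240,195,50,35),(365,260,50,35)),('L2',(315,160,45,35),(375,215,45,35))):
    S=comp(a,*W,bs);D=comp(b,*W,bd);best=min(np.arange(.06,.14,.002),key=lambda z:np.linalg.norm((ray(c,*S[2],z)-ray(d,*D[2],z))[:2]))
    print(nm,best,ray(c,*S[2],best),ray(d,*D[2],best),S[1],D[1])
for nm,bs,bd in(('L1b',(240,195,50,35),(375,215,45,35)),('L2b',(315,160,45,35),(365,260,50,35))):
    S=comp(a,*W,bs);D=comp(b,*W,bd);best=min(np.arange(.06,.14,.002),key=lambda z:np.linalg.norm((ray(c,*S[2],z)-ray(d,*D[2],z))[:2]))
    print(nm,best,ray(c,*S[2],best),ray(d,*D[2],best),S[3],D[3])
go(.4563,-.0105,.2,-23)
E
```

```text
tin scene [230.03529412 311.94705882] [ 27  23 510] [ 0.4988 -0.2547] ell [ 0.4988 -0.2547] (23.070716857910156, 27.7476863861084)
tin side [353.3826087 194.6      ] [ 18   9 115] [ 0.4956 -0.2502] ell [ 0.4952 -0.2495] (8.238306999206543, 17.300403594970703)
jar scene [329.76689189 236.86486486] [ 22  17 296] [ 0.4576 -0.0122] ell [ 0.4576 -0.0123] (16.87830924987793, 21.801288604736328)
jar side [341.98830409 242.92397661] [ 19  11 171] [ 0.455  -0.0087] ell [ 0.4549 -0.0088] (11.410398483276367, 18.46845054626465)
L1 0.06 [ 0.32041575 -0.08639579  0.06      ] [0.330585   0.06517572 0.06      ] [  8   7  31  23 566] [  9   7  31  20 502]
L2 0.14000000000000007 [0.38018824 0.0583252  0.14      ] [ 0.33175077 -0.00636027  0.14      ] [  8   3  29  21 459] [ 12   4  27  15 317]
L1b 0.08400000000000002 [ 0.34239984 -0.09622556  0.084     ] [ 0.34172831 -0.09630345  0.084     ] (22.82032585144043, 31.13465118408203) (14.728102684020996, 26.517013549804688)
L2b 0.08400000000000002 [0.32778996 0.09574215 0.084     ] [0.32695788 0.09530414 0.084     ] (20.005802154541016, 28.734420776367188) (19.895429611206055, 31.499927520751953)
t 0.4 tilt 0.01 h -72.7 now-frame mm [ 432.4 -453.9   31.2] turn -0.867 after-turn-frame mm [625.9  35.7  31.1]
```

>>> move_arm:
  commands:
    - [-1, [0, 0, 0], [0, 0, -0.145]]
    - [-1, [0, 0, 0], [0, 0, -0.145]]
    - [-1, [0, 0, 0], [0, 0, -0.145]]
    - [-1, [0, 0, 0], [0, 0, -0.144]]
    - [-1, [0, 0, 0], [0, 0, -0.144]]
    - [-1, [0, 0, 0], [0, 0, -0.144]]
    - [-1, [45, 3, 0], [0, 0, 0]]
    - [-1, [45, 3, 0], [0, 0, 0]]
  force: 40

```text
t: 1.2
ee_pos: [0.2194, -0.4916, 0.2301]
ee_rot: [0.834, 0.551, 0.0, -0.001]
wrist_force: [0.6, 0.1, 1.2]
opening: 0.0853
grasp_force: 0.0
```

>>> move_arm:
  commands:
    - [-1, [45, 3, 0], [0, 0, 0]]
    - [-1, [45, 3, 0], [0, 0, 0]]
    - [-1, [45, 3, 0], [0, 0, 0]]
    - [-1, [45, 3, 0], [0, 0, 0]]
    - [-1, [45, 3, 0], [0, 0, 0]]
    - [-1, [45, 3, 5], [0, 0, 0]]
    - [-1, [45, 3, 5], [0, 0, 0]]
    - [-1, [45, 3, 5], [0, 0, 0]]

```text
t: 2.0
ee_pos: [0.3827, -0.1684, 0.2165]
ee_rot: [0.834, 0.552, 0.0, 0.001]
wrist_force: [0.6, 0.8, 0.6]
opening: 0.0854
grasp_force: 0.0
```

>>> move_arm:
  commands:
    - [-1, [45, 3, 5], [0, 0, 0]]
    - [-1, [45, 3, 5], [0, 0, 0]]
    - [-1, [45, 3, 5], [0, 0, 0]]
    - [-1, [40, 0, 0], [0, 0, 0]]
    - [-1, [0, 0, 0], [0, 0, 0]]
    - [-1, [0, 0, 0], [0, 0, 0]]

```text
t: 2.6
ee_pos: [0.4588, -0.012, 0.2012]
ee_rot: [0.833, 0.553, -0.0, 0.0]
wrist_force: [0.3, 0.7, -0.2]
opening: 0.0856
grasp_force: 0.0
```

Run:
```python
from m import *
go(.4563,-.0105,.14,-23)
w=env.camera('wrist');cv2.imwrite('pics/w1.png',w['pixels'])
print(proj(w,[[.4563,-.0105,.065],[.4665,.0113,.026]]))
```

```text
tin scene [229.98632812 311.93164062] [ 27  23 512] [ 0.4988 -0.2548] ell [ 0.4987 -0.2548] (23.047780990600586, 27.907621383666992)
tin side [353.43442623 194.62295082] [ 18  10 122] [ 0.4955 -0.2501] ell [ 0.4955 -0.251 ] (8.993765830993652, 16.99013900756836)
jar scene [329.86378738 236.89036545] [ 22  17 301] [ 0.4577 -0.0121] ell [ 0.4578 -0.012 ] (16.99580955505371, 22.07240104675293)
jar side [342.02906977 242.94767442] [ 19  11 172] [ 0.4549 -0.0087] ell [ 0.4549 -0.0088] (11.419693946838379, 18.476804733276367)
t 2.7 tilt 0.03 h -23.0 now-frame mm [ 1.8 -3.2 61.5] turn -0.0 after-turn-frame mm [ 1.8 -3.2 61.5]
[[316.2032481  215.88087209]
 [317.66088929 171.68342676]]
```

View pics/w1.png

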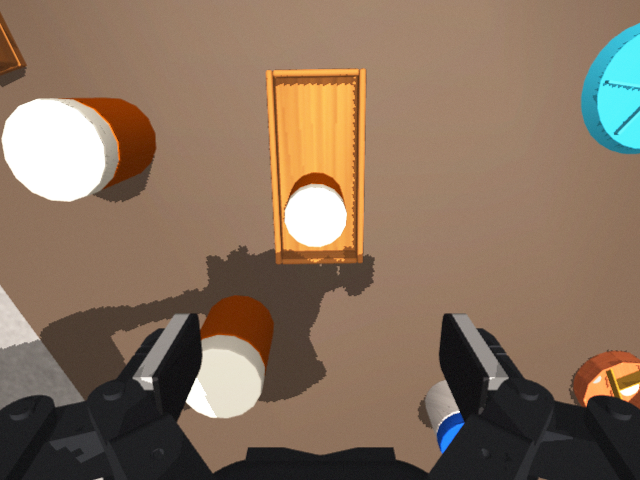

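The wrist view shows the case straight, with its rim corners near (267,71), (365,70), (363,262), (276,262), and the jar cap at (316,215), as predicted.

Run:
```python
from h import *
w=env.camera('wrist');h=cv2.cvtColor(w['pixels'],cv2.COLOR_BGR2HSV)
P=np.array([ray(w,u,v,.026)[:2] for u,v in[(267,70.5),(366,69.5),(362.5,263),(276,263)]])
print(P.round(4).tolist(),P.mean(0),[np.linalg.norm(P[i]-P[i-1]).round(4) for i in range(4)])
e=(P[0]+P[1]-P[2]-P[3])/2;print('axis',np.degrees(np.arctan2(e[1],e[0])))
mk=cv2.inRange(h,(0,0,235),(180,60,255))[170:260,270:360]
e=cv2.fitEllipse(max(cv2.findContours(mk,0,1)[0],key=len));print(e,ray(w,e[0][0]+270,e[0][1]+170,.065))
j=ray(w,e[0][0]+270,e[0][1]+170,.065);go(j[0],j[1],.032,-23)
```

```text
[[0.4618, 0.0917], [0.5269, 0.0647], [0.4708, -0.0729], [0.4053, -0.045]] [0.46618819 0.00961294] [np.float64(0.1479), np.float64(0.0705), np.float64(0.1486), np.float64(0.0713)]
axis 67.67574238671735
((45.0361213684082, 46.14551544189453), (58.78264617919922, 60.82181930541992), 96.10163879394531) [ 0.45548268 -0.01062848  0.065     ]
t 2.8 tilt 0.03 h -23.1 now-frame mm [  1.7  -4.1 169.5] turn -0.002 after-turn-frame mm [  1.6  -4.  169.5]
```

>>> move_arm:
  commands:
    - [-1, [2, -4, 40], [0, 0, 0]]
    - [-1, [0, 0, 40], [0, 0, 0]]
    - [-1, [0, 0, 40], [0, 0, 0]]
    - [-1, [0, 0, 30], [0, 0, 0]]
    - [-1, [0, 0, 20], [0, 0, 0]]
    - [-1, [0, 0, 0], [0, 0, 0]]
    - [0.5, [0, 0, 0], [0, 0, 0]]
    - [0.5, [0, 0, 0], [0, 0, 0]]
  force: 30

```text
t: 3.6
ee_pos: [0.457, -0.0097, 0.0333]
ee_rot: [0.834, 0.552, 0.001, 0.001]
wrist_force: [0.2, -0.8, 0.5]
opening: 0.0592
grasp_force: 0.0
```

>>> move_arm:
  commands:
    - [0.5, [0, 0, 0], [0, 0, 0]]
    - [0.5, [0, 0, 0], [0, 0, 0]]
    - [0.5, [0, 0, 0], [0, 0, 0]]
    - [0.5, [0, 0, 0], [0, 0, 0]]

```text
t: 4.0
ee_pos: [0.457, -0.0094, 0.0333]
ee_rot: [0.834, 0.552, 0.001, 0.001]
wrist_force: [-0.7, 0.1, 6.8]
opening: 0.0432
grasp_force: 31.1
```

>>> move_arm:
  commands:
    - [0.5, [0, 0, -4], [0, 0, 0]]
    - [0.5, [-8, 0, 0], [0, 0, 0]]
    - [0.5, [-8, 0, 0], [0, 0, 0]]
    - [0.5, [-6, 0, 0], [0, 0, 0]]
    - [0.5, [0, 0, 0], [0, 0, 0]]
    - [0.5, [0, 0, 3], [0, 0, 0]]
    - [0.5, [0, 0, 1], [0, 0, 0]]
    - [0.5, [0, 0, 0], [0, 0, 0]]

```text
t: 4.8
ee_pos: [0.4475, -0.0297, 0.0333]
ee_rot: [0.834, 0.552, -0.0, 0.001]
wrist_force: [-7.1, -1.3, 10.9]
opening: 0.0431
grasp_force: 31.9
```

>>> move_arm:
  commands:
    - [-1, [0, 0, 0], [0, 0, 0]]
    - [-1, [0, 0, 0], [0, 0, 0]]
    - [-1, [0, 0, 0], [0, 0, 0]]
    - [-1, [0, 0, 0], [0, 0, 0]]
    - [-1, [0, 0, -25], [0, 0, 0]]
    - [-1, [0, 0, -45], [0, 0, 0]]
    - [-1, [0, 0, -45], [0, 0, 0]]
    - [-1, [0, 0, -45], [0, 0, 0]]

```text
t: 5.6
ee_pos: [0.4469, -0.0293, 0.1926]
ee_rot: [0.834, 0.552, -0.0, -0.0]
wrist_force: [1.2, 0.2, 0.1]
opening: 0.0853
grasp_force: 0.0
```

Run:
```python
from h import *
w=env.camera('wrist');h=cv2.cvtColor(w['pixels'],cv2.COLOR_BGR2HSV);cv2.imwrite('pics/w2.png',w['pixels'])
mk=cv2.inRange(h,(0,0,235),(180,60,255));
for k in cv2.findContours(mk,0,1)[0]:
  if cv2.contourArea(k)>1000:
    e=cv2.fitEllipse(k);p=ray(w,*e[0],.065);q=p[:2]-[.4664,.0103];print(e,p,'case x,y',q@[.923,-.384],q@[.384,.923])
go(.481,.240,.2,26)
```

```text
((321.4002380371094, 224.54832458496094), (59.781402587890625, 62.61521911621094), 90.8224105834961) [ 0.44650309 -0.03102615  0.065     ] case x,y -0.0024956083171774044 -0.04578445280291286
((47.29618835449219, 118.07281494140625), (95.61415100097656, 116.83708953857422), 146.11585998535156) [0.31562205 0.10011152 0.065     ] case x,y -0.17365566776452956 0.024997304025281074
t 5.65 tilt 0.69 h -23.0 now-frame mm [260.6 -76.1   1.5] turn -0.855 after-turn-frame mm [228.5 146.6   1.6]
```

>>> move_arm:
  commands:
    - [-1, [40, -12, 0], [0, 0, 0]]
    - [-1, [40, -12, 0], [0, 0, 0]]
    - [-1, [40, -12, 0], [0, 0, 0]]
    - [-1, [40, -12, 0], [0, 0, 0]]
    - [-1, [40, -12, 0], [0, 0, 0]]
    - [-1, [40, -12, 0], [0, 0, -0.145]]
    - [-1, [20, -4, 0], [0, 0, -0.142]]
    - [-1, [0, 0, 0], [0, 0, -0.142]]

```text
t: 6.45
ee_pos: [0.4754, 0.2429, 0.1901]
ee_rot: [0.694, 0.72, -0.0, -0.001]
wrist_force: [-0.3, -0.3, 0.2]
opening: 0.0854
grasp_force: 0.0
```

>>> move_arm:
  commands:
    - [-1, [0, 0, 0], [0, 0, -0.142]]
    - [-1, [0, 0, 0], [0, 0, -0.142]]
    - [-1, [0, 0, 0], [0, 0, -0.142]]
    - [-1, [0, 0, 0], [0, 0, 0]]
    - [-1, [0, 0, 0], [0, 0, 0]]

```text
t: 6.95
ee_pos: [0.4758, 0.2401, 0.1909]
ee_rot: [0.531, 0.847, -0.0, -0.0]
wrist_force: [-0.5, 0.0, -0.3]
opening: 0.0854
grasp_force: 0.0
```

Run:
```python
from h import *
w=env.camera('wrist');cv2.imwrite('pics/w3.png',w['pixels'])
print(proj(w,[.481,.24,.052]));go(.481,.240,.03,26)
h=cv2.cvtColor(w['pixels'],cv2.COLOR_BGR2HSV)
for lo,hi in(((0,180,120),(8,255,255)),((20,150,120),(32,255,255))):
  for k in cv2.findContours(cv2.inRange(h,lo,hi),0,1)[0]:
    if cv2.contourArea(k)>100: e=cv2.fitEllipse(k);print(e,ray(w,*e[0],.058))
```

```text
[[326.6638819  220.81560292]]
t 7.0 tilt 0.02 h 25.8 now-frame mm [ -2.3   4.7 161. ] turn -0.003 after-turn-frame mm [ -2.3   4.6 161. ]
((518.1411743164062, 268.8987731933594), (35.940155029296875, 76.76249694824219), 3.263964891433716) [0.61958165 0.26907909 0.058     ]
((305.7779235839844, 222.27923583984375), (27.902814865112305, 28.183176040649414), 134.59133911132812) [0.4676082  0.23433991 0.058     ]
((343.1300354003906, 220.87718200683594), (28.21408462524414, 28.64797019958496), 176.48292541503906) [0.49037955 0.24648036 0.058     ]
```

View pics/w3.png

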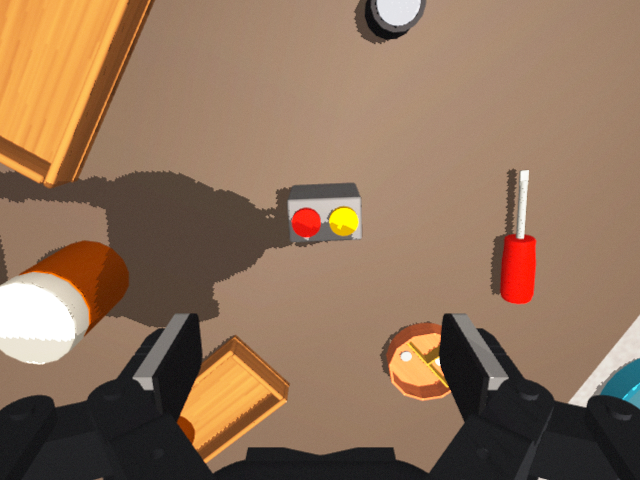

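The block is centred near (325,221), with the caps at (306,222) and (343,221), about 28° in heading. The fingers will clear the basket, loupe and driver.

>>> move_arm:
  commands:
    - [-1, [-1, 3, 40], [0, 0, -0.037]]
    - [-1, [0, 0, 40], [0, 0, 0]]
    - [-1, [0, 0, 40], [0, 0, 0]]
    - [-1, [0, 0, 30], [0, 0, 0]]
    - [-1, [0, 0, 14], [0, 0, 0]]
    - [-1, [0, 0, 0], [0, 0, 0]]
    - [0.4, [0, 0, 0], [0, 0, 0]]
    - [0.4, [0, 0, 0], [0, 0, 0]]

```text
t: 7.8
ee_pos: [0.4805, 0.2411, 0.0298]
ee_rot: [0.514, 0.858, 0.002, 0.001]
wrist_force: [0.6, 0.7, 0.6]
opening: 0.0592
grasp_force: 0.0
```

>>> move_arm:
  commands:
    - [0.4, [0, 0, 0], [0, 0, 0]]
    - [0.4, [0, 0, 0], [0, 0, 0]]
    - [0.4, [0, 0, 0], [0, 0, 0]]
    - [0.4, [0, 0, -3], [0, 0, 0]]
    - [0.4, [0, 0, -10], [0, 0, 0]]
    - [0.4, [0, 0, -30], [0, 0, 0]]
    - [0.4, [0, 0, -30], [0, 0, 0]]
    - [0.4, [0, 0, -30], [0, 0, 0]]

```text
t: 8.6
ee_pos: [0.4787, 0.2403, 0.1315]
ee_rot: [0.514, 0.858, -0.0, -0.0]
wrist_force: [1.1, -0.8, -2.3]
opening: 0.0513
grasp_force: 32.5
```

Run:
```python
from h import *
s=env.get_state();print(s['opening'],s['grasp_force'])
c=np.array([.4664,.0103])-.003*np.array([.384,.923]);print(c);go(*c,.13,-22.6)
```

```text
0.05131816484809611 32.50188410282135
[0.465248 0.007531]
t 8.6 tilt 0.04 h 28.1 now-frame mm [-199.  -121.6    1.6] turn 0.885 after-turn-frame mm [-220.1   77.1    1.5]
```

>>> move_arm:
  commands:
    - [0.4, [0, 0, 0], [0, 0, 0.148]]
    - [0.4, [0, 0, 0], [0, 0, 0.148]]
    - [0.4, [0, 0, 0], [0, 0, 0.148]]
    - [0.4, [0, 0, 0], [0, 0, 0.147]]
    - [0.4, [0, 0, 0], [0, 0, 0.147]]
    - [0.4, [0, 0, 0], [0, 0, 0.147]]
    - [0.4, [-25, 9, 0], [0, 0, 0]]
    - [0.4, [-35, 12, 0], [0, 0, 0]]

```text
t: 9.4
ee_pos: [0.475, 0.1774, 0.1304]
ee_rot: [0.831, 0.556, -0.0, -0.0]
wrist_force: [1.0, -1.3, -1.3]
opening: 0.0517
grasp_force: 32.5
```

>>> move_arm:
  commands:
    - [0.4, [-35, 12, 0], [0, 0, 0]]
    - [0.4, [-35, 12, 0], [0, 0, 0]]
    - [0.4, [-35, 12, 0], [0, 0, 0]]
    - [0.4, [-35, 12, 0], [0, 0, 0]]
    - [0.4, [-20, 8, 0], [0, 0, 0]]
    - [0.4, [0, 0, 0], [0, 0, 0]]
    - [0.4, [0, 0, 0], [0, 0, 0]]

```text
t: 10.1
ee_pos: [0.4656, 0.0077, 0.1306]
ee_rot: [0.832, 0.554, 0.0, -0.0]
wrist_force: [-0.0, 0.0, -2.4]
opening: 0.0511
grasp_force: 32.5
```

Run:
```python
from h import *
s=env.get_state();print(s['opening'],s['grasp_force'])
c=np.array([.4664,.0103])-.003*np.array([.384,.923]);go(*c,.035,-22.6)
w=env.camera('wrist');cv2.imwrite('pics/w4.png',w['pixels'])
h=cv2.cvtColor(w['pixels'],cv2.COLOR_BGR2HSV);z=s['ee_pos'][2]+.029
for lo,hi in(((0,180,120),(8,255,255)),((20,150,120),(32,255,255))):
  for k in cv2.findContours(cv2.inRange(h,lo,hi),0,1)[0]:
    if cv2.contourArea(k)>100:
      e=cv2.fitEllipse(k);p=ray(w,*e[0],z);q=p[:2]-[.4664,.0103];print(e,p,'case',q@[.923,-.384],q@[.384,.923])
```

```text
0.051075019785666684 32.5470095872879
t 10.1 tilt 0.03 h -22.6 now-frame mm [-0.3 -0.3 95.6] turn -0.001 after-turn-frame mm [-0.3 -0.3 95.6]
((280.56903076171875, 358.7337646484375), (61.07036590576172, 62.32631301879883), 30.127662658691406) [0.45397718 0.01421594 0.15958077] case -0.012969983281570107 -0.0011559503667544113
((359.92431640625, 358.69268798828125), (61.48909378051758, 62.757511138916016), 134.55714416503906) [0.47741755 0.00445389 0.15958077] case 0.012414102981687278 -0.0011652200660151703
```

View pics/w4.png

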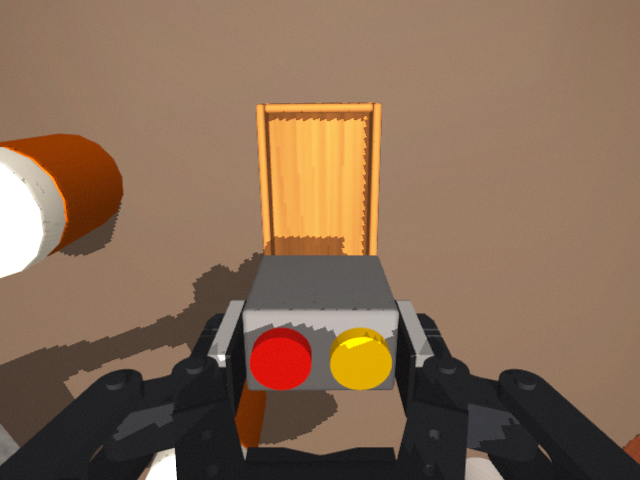

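The block is held square over the case, its caps level at row 359. It is centred at about y −1 mm, so I shift it 2 mm towards the jar and lower it.

>>> move_arm:
  commands:
    - [0.4, [-2, 0, 20], [0, 0, 0]]
    - [0.4, [0, 0, 30], [0, 0, 0]]
    - [0.4, [0, 0, 20], [0, 0, 0]]
    - [0.4, [0, 0, 13], [0, 0, 0]]
    - [0.4, [0, 0, 7], [0, 0, 0]]
    - [0.4, [0, 0, 3], [0, 0, 0]]
    - [0.4, [0, 0, 0], [0, 0, 0]]
    - [0.4, [0, 0, 0], [0, 0, 0]]

```text
t: 10.95
ee_pos: [0.4656, 0.006, 0.0384]
ee_rot: [0.832, 0.555, 0.001, 0.001]
wrist_force: [-0.1, 0.6, -1.7]
opening: 0.0509
grasp_force: 32.5
```

Still in free air (−1.7 N is the weight of the block).

>>> move_arm:
  commands:
    - [0.4, [0, 0, 2], [0, 0, 0]]
    - [0.4, [0, 0, 2], [0, 0, 0]]
    - [0.4, [0, 0, 0], [0, 0, 0]]

```text
t: 11.25
ee_pos: [0.4656, 0.0059, 0.0349]
ee_rot: [0.832, 0.555, 0.001, 0.001]
wrist_force: [-2.3, 1.0, 4.5]
opening: 0.0512
grasp_force: 33.4
```

>>> move_arm:
  commands:
    - [0.4, [0, 0, 0.5], [0, 0, 0]]
    - [-1, [0, 0, 0], [0, 0, 0]]
    - [-1, [0, 0, 0], [0, 0, 0]]
    - [-1, [0, 0, 0], [0, 0, 0]]
    - [-1, [0, 0, 0], [0, 0, 0]]
    - [-1, [0, 0, -25], [0, 0, 0]]
    - [-1, [0, 0, -45], [0, 0, 0]]
    - [-1, [0, 0, -45], [0, 0, 0]]

```text
t: 12.05
ee_pos: [0.4641, 0.006, 0.1481]
ee_rot: [0.832, 0.555, -0.001, -0.001]
wrist_force: [1.7, 0.4, 1.1]
opening: 0.0854
grasp_force: 0.0
```

>>> move_arm:
  commands:
    - [-1, [0, 0, -40], [0, 0, 0]]
    - [-1, [0, 0, 0], [0, 0, 0]]
    - [-1, [0, 0, 0], [0, 0, 0]]

```text
t: 12.35
ee_pos: [0.4655, 0.0059, 0.1888]
ee_rot: [0.832, 0.555, 0.001, 0.001]
wrist_force: [0.7, -0.2, -0.2]
opening: 0.0854
grasp_force: 0.0
```

Run:
```python
from h import *
w=env.camera('wrist');cv2.imwrite('pics/w5.png',w['pixels'])
h=cv2.cvtColor(w['pixels'],cv2.COLOR_BGR2HSV)
for lo,hi,z in(((0,180,120),(8,255,255),.063),((20,180,120),(32,255,255),.063),((0,0,235),(180,60,255),.065)):
  for k in cv2.findContours(cv2.inRange(h,lo,hi),0,1)[0]:
    if cv2.contourArea(k)>300:
      e=cv2.fitEllipse(k);p=ray(w,*e[0],z);q=p[:2]-[.4664,.0103];print(np.round(e[0]),p,'case',q@[.923,-.384],q@[.384,.923])
go(.497,-.2525,.2,-22.6)
```

```text
[301. 223.] [0.45312669 0.01104852 0.063     ] case -0.012538697853171007 -0.004406067860734377
[339. 223.] [0.47694343 0.00113227 0.063     ] case 0.013251999100808818 -0.004413136621690849
[213. 415.] [ 0.32752046 -0.10686672  0.065     ] case -0.08319379260781919 -0.16147463010777946
[316. 279.] [ 0.44683016 -0.03018861  0.065     ] case -0.00251533998034395 -0.04488580415789998
[ 49. 185.] [0.31335655 0.09766097 0.065     ] case -0.17480571929568403 0.021865492069644363
t 12.4 tilt 0.04 h -22.6 now-frame mm [-226.2  129.   -13. ] turn 0.0 after-turn-frame mm [-226.2  129.1  -12.9]
```

View pics/w5.png

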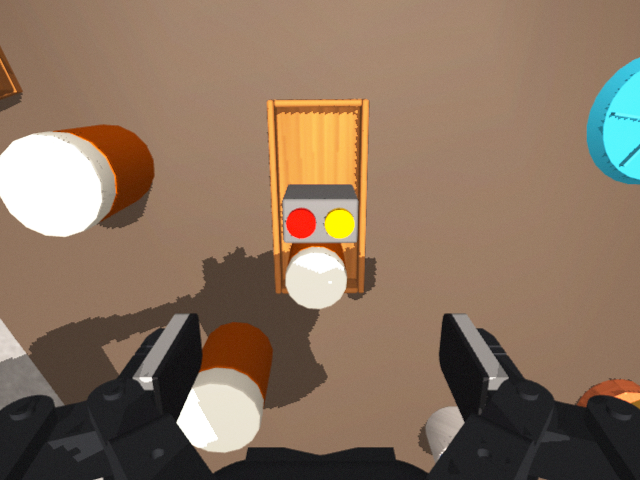

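The block sits square across the case at (320,222), right beside the jar at (316,279), with the far half free. On to the tin.

>>> move_arm:
  commands:
    - [-1, [-38, 22, -10], [0, 0, 0]]
    - [-1, [-38, 22, 0], [0, 0, 0]]
    - [-1, [-38, 22, 0], [0, 0, 0]]
    - [-1, [-38, 22, 0], [0, 0, 0]]
    - [-1, [-38, 22, 0], [0, 0, 0]]
    - [-1, [-36, 19, 0], [0, 0, 0]]
    - [-1, [0, 0, 0], [0, 0, 0]]
    - [-1, [0, 0, 0], [0, 0, 0]]

```text
t: 13.2
ee_pos: [0.4964, -0.2525, 0.1951]
ee_rot: [0.832, 0.554, -0.001, -0.002]
wrist_force: [0.5, -0.1, -0.3]
opening: 0.0856
grasp_force: 0.0
```

Run:
```python
from h import *
w=env.camera('wrist');cv2.imwrite('pics/w6.png',w['pixels']);print(proj(w,[.497,-.2525,.058]))
h=cv2.cvtColor(w['pixels'],cv2.COLOR_BGR2HSV)
for k in cv2.findContours(cv2.inRange(h,(100,120,200),(125,255,255)),0,1)[0]:
    if cv2.contourArea(k)>300:
      e=cv2.fitEllipse(cv2.convexHull(k));p=ray(w,*e[0],.058);print(e,p);go(p[0],p[1],.029,-22.6)
```

```text
[[322.59456713 217.97601746]]
((322.22894287109375, 218.94891357421875), (67.24417877197266, 70.06615447998047), 91.56446838378906) [ 0.49649248 -0.25305545  0.058     ]
t 13.25 tilt 0.21 h -22.6 now-frame mm [ -1.5   1.  166.8] turn 0.0 after-turn-frame mm [ -1.3   0.4 166.8]
```

>>> move_arm:
  commands:
    - [-1, [-1, 0, 40], [0, 0, 0]]
    - [-1, [0, 0, 40], [0, 0, 0]]
    - [-1, [0, 0, 40], [0, 0, 0]]
    - [-1, [0, 0, 30], [0, 0, 0]]
    - [-1, [0, 0, 17], [0, 0, 0]]
    - [-1, [0, 0, 0], [0, 0, 0]]
    - [0.4, [0, 0, 0], [0, 0, 0]]
    - [0.4, [0, 0, 0], [0, 0, 0]]

```text
t: 14.05
ee_pos: [0.4979, -0.2531, 0.0327]
ee_rot: [0.832, 0.555, 0.001, 0.001]
wrist_force: [0.4, -0.0, 0.1]
opening: 0.059
grasp_force: 0.0
```

>>> move_arm:
  commands:
    - [0.4, [0, 0, 0], [0, 0, 0]]
    - [0.4, [0, 0, 0], [0, 0, 0]]
    - [0.4, [0, 0, 0], [0, 0, 0]]
    - [0.4, [0, 0, -3], [0, 0, 0]]
    - [0.4, [0, 0, -10], [0, 0, 0]]
    - [0.4, [0, 0, -30], [0, 0, 0]]
    - [0.4, [0, 0, -35], [0, 0, 0]]
    - [0.4, [0, 0, -35], [0, 0, 0]]

```text
t: 14.85
ee_pos: [0.4964, -0.2531, 0.1449]
ee_rot: [0.832, 0.555, -0.0, -0.0]
wrist_force: [0.9, -1.0, -1.4]
opening: 0.0489
grasp_force: 31.7
```

Run:
```python
from h import *
s=env.get_state();print(s['opening'],s['grasp_force'])
c=np.array([.4664,.0103])+.0415*np.array([.384,.923]);print(c);go(*c,.14,-22.6)
```

```text
0.04885951859433347 31.699539721012115
[0.482336  0.0486045]
t 14.85 tilt 0.06 h -22.6 now-frame mm [ 273.1 -128.8    5.1] turn 0.0 after-turn-frame mm [ 273.1 -128.9    4.9]
```

>>> move_arm:
  commands:
    - [0.4, [20, -9, 0], [0, 0, 0]]
    - [0.4, [37, -17, 0], [0, 0, 0]]
    - [0.4, [37, -18, 0], [0, 0, 0]]
    - [0.4, [37, -18, 0], [0, 0, 0]]
    - [0.4, [37, -18, 0], [0, 0, 0]]
    - [0.4, [37, -18, 0], [0, 0, 0]]
    - [0.4, [37, -17, 0], [0, 0, 0]]
    - [0.4, [20, -9, 0], [0, 0, 0]]

```text
t: 15.65
ee_pos: [0.4824, 0.039, 0.1443]
ee_rot: [0.831, 0.556, 0.0, -0.0]
wrist_force: [0.7, -0.7, -1.9]
opening: 0.0489
grasp_force: 31.8
```

>>> move_arm:
  commands:
    - [0.4, [11, -5, 0], [0, 0, 0]]
    - [0.4, [0, 0, 0], [0, 0, 0]]
    - [0.4, [0, 0, 0], [0, 0, 0]]

```text
t: 15.95
ee_pos: [0.4826, 0.0476, 0.1439]
ee_rot: [0.832, 0.555, -0.0, 0.0]
wrist_force: [0.7, -0.4, -1.9]
opening: 0.0487
grasp_force: 31.8
```

Run:
```python
from h import *
s=env.get_state();print(s['opening'],s['grasp_force'],s['ee_pos'])
c=np.array([.4664,.0103])+.0415*np.array([.384,.923]);go(*c,.037,-22.6)
w=env.camera('wrist');h=cv2.cvtColor(w['pixels'],cv2.COLOR_BGR2HSV);cv2.imwrite('pics/w7.png',w['pixels'])
for k in cv2.findContours(cv2.inRange(h,(100,120,140),(125,255,255)),0,1)[0]:
    if cv2.contourArea(k)>300:
      e=cv2.fitEllipse(cv2.convexHull(k));p=ray(w,*e[0],s['ee_pos'][2]+.026);q=p[:2]-[.4664,.0103];print(e,p,'case',q@[.923,-.384],q@[.384,.923])
```

```text
0.04872725866256033 31.840201020240784 [0.4826489  0.04758277 0.14386658]
t 15.95 tilt 0.05 h -22.6 now-frame mm [  0.9  -0.7 106.9] turn 0.0 after-turn-frame mm [  0.8  -0.7 106.9]
((320.1763916015625, 347.56787109375), (142.15240478515625, 147.24362182617188), 93.86552429199219) [0.48353622 0.05125272 0.16986658] case 9.088168961335871e-05 0.0443796693313168
```

View pics/w7.png

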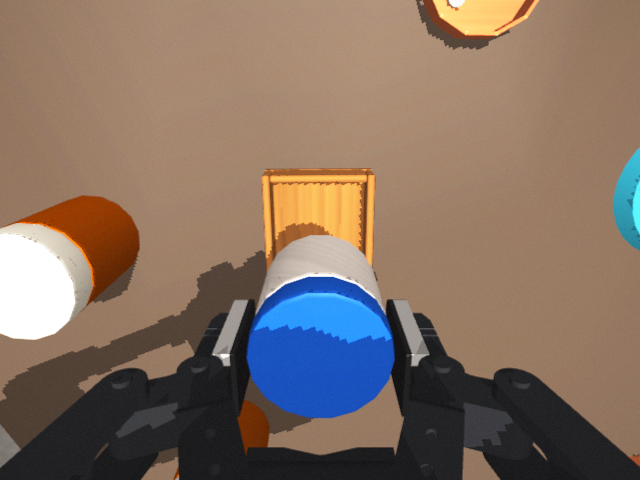

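The tin is held upright with its lid around (320,350) and sits about 1 mm too far out, so I shift it −1 and lower it.

>>> move_arm:
  commands:
    - [0.4, [-1, 0, 20], [0, 0, 0]]
    - [0.4, [0, 0, 30], [0, 0, 0]]
    - [0.4, [0, 0, 28], [0, 0, 0]]
    - [0.4, [0, 0, 16], [0, 0, 0]]
    - [0.4, [0, 0, 7], [0, 0, 0]]
    - [0.4, [0, 0, 2], [0, 0, 0]]
    - [0.4, [0, 0, 0], [0, 0, 0]]
    - [0.4, [0, 0, 0], [0, 0, 0]]

```text
t: 16.8
ee_pos: [0.4831, 0.0472, 0.0422]
ee_rot: [0.832, 0.555, 0.001, 0.001]
wrist_force: [0.3, -0.5, -1.5]
opening: 0.0491
grasp_force: 31.8
```

>>> move_arm:
  commands:
    - [0.4, [0, 0, 2], [0, 0, 0]]
    - [0.4, [0, 0, 0], [0, 0, 0]]
    - [0.4, [0, 0, 0], [0, 0, 0]]

```text
t: 17.1
ee_pos: [0.4823, 0.0475, 0.039]
ee_rot: [0.832, 0.555, 0.0, 0.0]
wrist_force: [0.1, 0.8, -1.9]
opening: 0.0494
grasp_force: 31.8
```

>>> move_arm:
  commands:
    - [0.4, [0, 0, 1.5], [0, 0, 0]]
    - [0.4, [0, 0, 0], [0, 0, 0]]
    - [0.4, [0, 0, 0], [0, 0, 0]]

```text
t: 17.4
ee_pos: [0.4825, 0.0476, 0.0381]
ee_rot: [0.832, 0.555, 0.0, 0.0]
wrist_force: [-0.8, 0.1, 4.1]
opening: 0.0489
grasp_force: 32.2
```

>>> move_arm:
  commands:
    - [0.4, [0, 0, 0.5], [0, 0, 0]]
    - [-1, [0, 0, 0], [0, 0, 0]]
    - [-1, [0, 0, 0], [0, 0, 0]]
    - [-1, [0, 0, 0], [0, 0, 0]]
    - [-1, [0, 0, 0], [0, 0, 0]]
    - [-1, [0, 0, -25], [0, 0, 0]]
    - [-1, [0, 0, -45], [0, 0, 0]]
    - [-1, [0, 0, -45], [0, 0, 0]]

```text
t: 18.2
ee_pos: [0.4814, 0.0474, 0.152]
ee_rot: [0.832, 0.555, -0.001, -0.001]
wrist_force: [0.7, 0.1, -1.4]
opening: 0.0857
grasp_force: 0.0
```

>>> move_arm:
  commands:
    - [-1, [-20, 0, -40], [0, 0, 0]]
    - [-1, [-20, 0, 0], [0, 0, 0]]
    - [-1, [0, 0, 0], [0, 0, 0]]
    - [-1, [0, 0, 0], [0, 0, 0]]

```text
t: 18.6
ee_pos: [0.4667, 0.0106, 0.1911]
ee_rot: [0.832, 0.555, -0.0, -0.0]
wrist_force: [-0.2, 0.3, -0.7]
opening: 0.0854
grasp_force: 0.0
```

Run:
```python
from h import *
w=env.camera('wrist');d=env.camera('side');h=cv2.cvtColor(w['pixels'],cv2.COLOR_BGR2HSV)
for lo,hi,z in(((0,180,120),(8,255,255),.063),((20,180,120),(32,255,255),.063),((0,0,225),(180,60,255),.065),((100,120,200),(125,255,255),.063)):
  for k in cv2.findContours(cv2.inRange(h,lo,hi),0,1)[0]:
    if cv2.contourArea(k)>300:
      e=cv2.fitEllipse(k);p=ray(w,*e[0],z);q=p[:2]-[.4664,.0103];print(np.round(e[0]),'case',q@[.923,-.384],q@[.384,.923])
m=np.hstack([cv2.resize(w['pixels'][60:360,170:470],(400,400)),cv2.resize(d['pixels'][220:300,290:370],(400,400),interpolation=2)])
cv2.imwrite('pics/w8.png',m)
```

```text
[302. 229.] case -0.012530502288687207 -0.004372823541201435
[340. 228.] case 0.013210707836463413 -0.004338277472753256
[220. 420.] case -0.08053124392207436 -0.16424354144637604
[317. 283.] case -0.0023693418357050976 -0.04450997566557527
[ 55. 191.] case -0.1748050888181109 0.021955566570423322
[321. 163.] case 1.7789719962836966e-05 0.040314973894278246
```

View pics/w8.png

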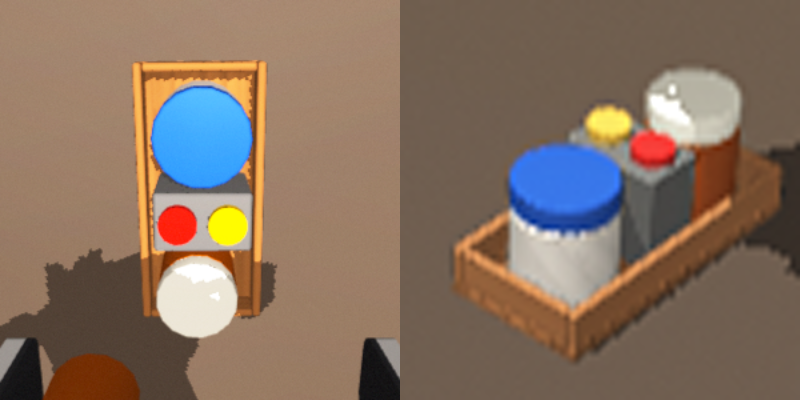

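In both views, tin, block and jar stand upright in one row inside the case: tin lid at (201,136), caps at (177,225) and (228,226), jar cap at (197,296) in the crop. The gripper is clear, so I hand in.

```bash
python3 -c "
from workcell import env
print(env.sign_off())"
```

```text
the job is handed in; nothing more can be done
None
```

The job is handed in: the last pictures show the jar, block and tin upright in a row in the small case, with the gripper clear, after about 19 s of the 54 s allowed; sign-off returned no verdict.

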